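Pack out the whetstone holder and hold the clamp shut

TASK

The whetstone is too short for its holder. Take dark wooden spacer blocks from the cutting board and stand them one after another, broad faces towards the stone, in line in the gap between the stone's free end and the red clamp jaw, until pushing the jaw squeezes spacers and stone firmly against the blue end stop before the jaw runs out of travel. The jaw springs back when let go, so finish while still holding it pressed firmly against the stack; leave the other things on the counter where they are.

Things in the scene. Friction and masses are not known exactly. Their poses are not given: they have to be found in the camera images.
- holder: The fixed whetstone holder: a flat black base, 100 mm wide (x) and 380 mm long (y from -220 to +160 mm), its flat top 20 mm above the counter. Origin: on the counter, on the centre line. A blue end stop, 22 mm high, stands on the base with its inner face at y = -200 mm. Along the centre line (x = 0), from -y to +y: end stop, stone, gap, red jaw, blue clamp block. The base is open at both sides of the gap: nothing stands beside it there.
- stone_end (a point): Point at the middle of the free end face (the +y end in the holder's frame) of the loose whetstone, 13 mm above the base top. The stone is 46 mm wide, 180 mm long, 26 mm high, grey above and reddish below, 0.5 kg, lies on the holder along its centre line with its other end against the end stop (within 1 mm). The gap begins at this point.
- jaw_face (a point): Point at the middle of the red jaw's pressing face (which looks to the holder's -y), 20 mm above the base top; moves with the jaw. With the jaw fully back, the gap from stone_end to this face is 60 to 106 mm along the holder's y.
- jaw_grip (a point): Point on the red jaw, midway through its thickness, 45 mm above the base top, where it is easily pinched from above or pushed from behind. The jaw is an upright plate 40 mm wide (holder's x), 28 mm thick (y), from 2 to 60 mm above the base top. The space behind it is free for 16 mm when fully back; then comes the fixed blue clamp block, 70 mm wide, 26 mm long, only 26 mm above the base top.
- jaw (a joint): Slide of the red jaw, in m: 0 fully back, growing as it is pushed along the holder's -y towards the stone, 0.038 at its hard end of travel (pushing there feels firm too, but clamps nothing). A spring pushes it back with 2 N at 0 and 4 N at 0.038. It starts within 4 mm of fully back and then springs back.
- spacer0_mid (a point): A dark-brown wooden spacer block, 52 mm (its own x) by 24 mm (y) by 40 mm tall (z), 30 to 55 g, one of four alike. At the start it stands upright on the cutting board (top 20 mm above the counter). Point: its centre, 20 mm above its underside. Easily gripped across its 52 mm width.
- spacer1_mid (a point): A dark-brown wooden spacer block, 52 mm (its own x) by 24 mm (y) by 40 mm tall (z), 30 to 55 g, one of four alike. At the start it stands upright on the cutting board (top 20 mm above the counter). Point: its centre, 20 mm above its underside. Easily gripped across its 52 mm width.
- spacer2_mid (a point): A dark-brown wooden spacer block, 52 mm (its own x) by 24 mm (y) by 40 mm tall (z), 30 to 55 g, one of four alike. At the start it stands upright on the cutting board (top 20 mm above the counter). Point: its centre, 20 mm above its underside. Easily gripped across its 52 mm width.
- spacer3_mid (a point): A dark-brown wooden spacer block, 52 mm (its own x) by 24 mm (y) by 40 mm tall (z), 30 to 55 g, one of four alike. At the start it stands upright on the cutting board (top 20 mm above the counter). Point: its centre, 20 mm above its underside. Easily gripped across its 52 mm width.
- board: The light-wood cutting board, fixed, 270 mm (x) by 220 mm (y), 20 mm thick; origin under its centre. The four spacers stand on it in two rows of two, about 130 mm apart in its x and 100 mm in its y.
- dresser: Bystander: small white dressing stone, 30 x 55 x 20 mm; origin under its centre.
- bowl: Bystander: metal bowl, 150 mm across, 65 mm high; origin under its centre.
- sauce: Bystander: amber bottle, 60 mm across, 190 mm high; origin under its centre.
- vinegar: Bystander: green bottle, 60 mm across, 170 mm high; origin under its centre.
- mug: Bystander: white mug, 76 mm across, 85 mm high; origin under its centre.
- knife: Bystander: kitchen knife, 315 mm long, 23 mm high, lying on the orange mat; origin under the blade's heel.

How it is judged:
By the outcome, as a careful person would: the job done as asked, in the order asked, and still so for the second after the job is handed in, while the arm keeps its last pose, push and grip.
It also fails if it takes over 69 s, if anything falls off the work surface, if the arm or the gripper's body presses on something with over 40 N, if the wrist force passes 120 N, or if a joint passes its speed limit or range.

ROBOT

A 6-joint arm with a two-finger parallel gripper is mounted at the origin on the work surface. World frame = base frame: x ahead of the robot, y to its left, z up, the work surface at z = 0. Lengths are in m, angles in degrees, forces in N, time in s.
With the tool pointing down it reaches from about 0.325 to 0.9 m from the base axis. Payload 6.1 kg.
Tool frame: the origin (TCP) lies at the very end of the fingers, on their centre line; the grasp point (between the pads) lies 19 mm behind it; z points along the fingers, y is the line along which they close (so a half turn about z gives the same grasp; the last joint's range is limited). The gripper opens to 85 mm and grips with 20 to 120 N. Pads are 22 mm wide; open, the fingers measure 114 mm over their backs; the gripper's body (76 mm by 85 mm) begins 54 mm behind the grasp point. The pads swing forward as they close: fully open they stand 13 mm farther back than shut.
Start: joints at [-71.912, 12.628, 87.462, -0, 79.91, -7.225], TCP at [0.267, -0.565, 0.231] pointing down, gripper open.
Joint ranges: [-170.65, 170.65], [-52.31, 119.04], [5.05, 147.46], [-71.25, 251.25], [11.57, 151.72], [-153.62, 153.62]. Speed limits (degrees/s): [147.25, 147.25, 172.46, 180, 180, 180].

INTERFACE

Orientations are given as [roll, pitch, yaw] about the fixed x, y, z axes, in that order (R = Rz(yaw) Ry(pitch) Rx(roll)).
In Python, from station import bot, cams gives the robot as it stands.
- The arm moves only by the tool carry_out, never from a script. Its argument "series" is a list of rows, each an object of numbers: "fingers": the closure, from -1 (fully open) to 1 (shut), so that 0 is half open; "x", "y", "z": the shift along the tool's x, y, z scaled (see below); "ax", "ay", "az": the turn, a rotation vector about the tool's x, y, z scaled (see below). A call has exactly 10 rows; each row shifts and turns the commanded pose from where the row before left it, along the tool's axes as they then stand; what a row does not reach is not made up. The controller multiplies each number of a shift by 0.6 m and each number of a turn by 180 degrees. A row lasts 1/8 s, in which the tool goes at most 62.5 mm and 10.7 degrees, less where a joint would pass 70% of its speed; a pose out of reach is approached as far as the arm can. A call with a number of a shift or a turn outside -1 to 1 is refused whole. A call with a gripper value outside its range is refused whole. The fingers move at their own pace and stop on an object; "grip_force" is the grip in N (left out, the last holds). Time passes only in rows, so rows that do not move let the fingers close, or fill a call up. It gives the time, the measured TCP pose, the force, the opening and the grip force at its end, in the units of the state.
- bot.read_state(): the state, without advancing time (a new reading comes with each control period).
- cams.get_image(name): name is "side" or "top" or "wrist"; returns a dict with "image" (420x560x3 uint8, red, green, blue), "z_map" (420x560 float32, m along the optical axis (not along the pixel's ray), 0 where there is no reading), "vertical_fov" (degrees; the focal length in pixels is half the picture's height over the tangent of half this angle, whatever the lens; pixels are square), "cx", "cy" (the principal point, pixels), "R" (3x3) and "t" (3): a world point X has camera coordinates R X + t; the wrist camera has in their place "hand_eye" (4x4, takes a point from camera to tool coordinates, whose origin is the TCP and whose axes are the flange's). Camera axes: x right, y down, z forward; pixel columns grow to the right and rows downward; lengths in m; the calibration is good to about 2 mm. A picture is of the moment at which its call begins: read the wrist's pose just before it.
- bot.job_done(): hands the job in; it is judged then, once.
The state is a dict: "clock": time; "joint_pos": joint angles; "qd": joint speeds; "effort": joint torques, N m; "eef_pos": TCP position; "tcp_rot": TCP orientation; "contact_force": force on the tool from outside, world axes, zero at the start; "torque": the same for the moment, N m; "opening": finger opening in m; "grasp_force": force on a finger pad.
Only numpy, scipy, OpenCV 4.12 (cv2) and the standard library are available. Lean on these libraries where they do the work, as an engineer would, in place of code of your own. Each camera call takes 0.05 s, during which the arm holds its last target. There are 200 camera calls.

## Working session

There is one attempt and no reset: what is moved stays moved. The work goes in short steps, Python scripts to look and compute and a tool call to move; the robot and the scene stay as the last step left them, time stands still between calls to the robot, and variables do not carry over. Pictures are saved under pics/ and viewed, at most 10 in all, crops included, and the job is handed in when it is done.

Besides the shell and the picture viewer there is one more tool, called after ">>>" in YAML: its name, and indented under it one key for each argument. carry_out: Moves the arm, as the interface text tells. Its arguments: {"type":"object","properties":{"series":{"type":"array"},"grip_force":{"type":"number"}},"required":["series"]}

```bash
mkdir -p pics
cat > h.py <<'E'
import numpy as np, cv2
from station import bot, cams
def cloud(d):
    im=d["image"]; z=d["z_map"]; H,W=z.shape
    f=H/2/np.tan(np.radians(d["vertical_fov"])/2)
    v,u=np.mgrid[:H,:W]
    P=np.stack([(u-d["cx"])/f*z,(v-d["cy"])/f*z,z],-1)
    return (P-d["t"])@d["R"] , z>0   # R^T (P-t)
E
python3 - <<'E'
from h import *
print(bot.read_state())
for n in("top","side"):
    d=cams.get_image(n); np.savez(f"{n}.npz",**d)
    cv2.imwrite(f"pics/{n}.png",d["image"][:,:,::-1]); print(n,d["vertical_fov"],d["cx"],d["cy"],d["R"],d["t"])
E
```

```text
{'clock': 0.0, 'joint_pos': array([-7.19111319e+01,  1.26757806e+01,  8.75260732e+01,  2.07925190e-04,
        7.99112544e+01, -7.22477684e+00]), 'qd': array([ 0.06037205, -0.09426724,  0.00905088, -0.00906415, -0.02617942,
       -0.03731955]), 'effort': array([ 1.84264114e-03, -4.96895528e+01, -3.89388835e+01,  2.63535566e-05,
        1.10672606e-02, -1.37705425e-05]), 'eef_pos': array([ 0.26704112, -0.56440052,  0.23019058]), 'tcp_rot': array([-1.79887816e+02, -1.44277364e-02,  2.53135942e+01]), 'contact_force': array([-0.67255701,  0.36269278,  0.48750978]), 'torque': array([ 0.02134227, -0.01421274, -0.01084328]), 'grasp_force': 0.0, 'opening': 0.08531005544891747}
top 46.90558757596442 280.2645948330478 212.23474868222115 [[ 0.02446423 -0.99968201 -0.00611378]
 [-0.99025193 -0.02339371 -0.1373093 ]
 [ 0.13712261  0.00941335 -0.99050935]] [-0.04848197  0.55979062  1.07783551]
side 49.384113242095836 288.2201347796942 204.3360193615775 [[-0.95654008 -0.29108704 -0.0173034 ]
 [-0.19804468  0.69205668 -0.69414398]
 [ 0.21403125 -0.66054969 -0.71962819]] [0.53237715 0.1695593  1.11522209]
```

View pics/top.png

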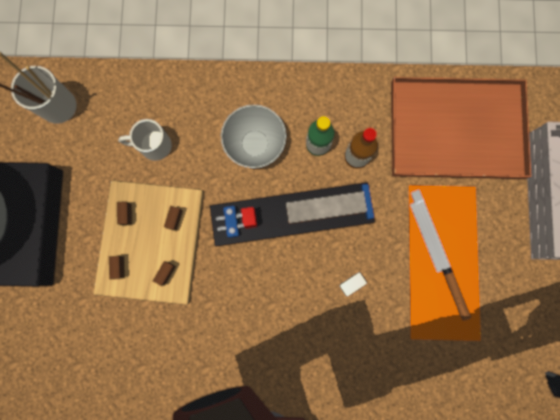

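View pics/side.png

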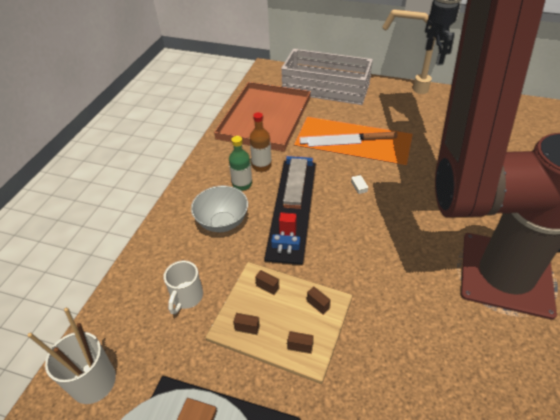

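The top view shows the spacers at about (124,213), (173,217), (117,267) and (164,273). The jaw is at (249,217), the stone runs from column 287 to 366, and the blue end stop is at about (369,201). Next I measure these from depth and colour.

```bash
cat >> h.py <<'E'
def rect(P):
    (c,s,a)=cv2.minAreaRect((P[:,:2]*1000).astype(np.float32)); 
    if s[0]<s[1]: s=(s[1],s[0]); a+=90
    return np.round(c,1),np.round(s,1),round((a+90)%180-90,1)   # mm, long side first, angle of long side
def blobs(m,amin):
    n,l,st,c=cv2.connectedComponentsWithStats(m.astype(np.uint8)); return [(l==i) for i in range(1,n) if st[i,4]>=amin]
def toprect(X,m,zlo,zhi):
    k=m&(X[...,2]>zlo)&(X[...,2]<zhi); return X[k]
E
python3 - <<'E'
from h import *
for n in("top","side"):
    d=dict(np.load(n+".npz")); X,ok=cloud(d); hsv=cv2.cvtColor(d["image"],cv2.COLOR_RGB2HSV); h,s,v=[hsv[...,i].astype(int) for i in range(3)]
    x,y,z=X[...,0],X[...,1],X[...,2]
    reg=ok&(x>.2)&(x<.8)&(y<.65)&(y>-.3)
    print(n,"counter z",np.median(z[reg]))
    # spacers: dark things standing 60 mm high on board
    m=reg&(z>.05)&(z<.07)&(v<110)&(y>.15)
    for b in blobs(m,25):
        P=X[b]; print(" spacer",len(P),rect(P),"z",np.median(P[:,2]).round(4),"mean",P.mean(0).round(4))
    for nm,m in dict(jaw=((h<8)|(h>172))&(s>170)&(v>100)&(z>.068)&(z<.09),blue=(h>100)&(h<125)&(s>120)&(z>.034)&(z<.055),stone=(s<90)&(z>.04)&(z<.052)&(y<.2),base=(v<60)&(z>.014)&(z<.026)&(y<.25)).items():
        for b in blobs(m&reg&(x<.65)&(x>.3),12):
            P=X[b]; print(" ",nm,len(P),rect(P),"z",np.median(P[:,2]).round(4),"mean",P.mean(0).round(4))
E
```

```text
top counter z 0.0013955574667064066
 spacer 97 (array([780.7, 496.5]), array([54. , 10.9]), -56.3) z 0.0599 mean [0.7816 0.4943 0.0604]
 spacer 82 (array([737.8, 296.7]), array([53.7, 15.6]), -31.1) z 0.0588 mean [0.74   0.2974 0.0595]
 spacer 83 (array([708.8, 246.2]), array([61.2, 16. ]), -28.2) z 0.0591 mean [0.7049 0.2452 0.059 ]
 spacer 531 (array([518.2, 490.5]), array([276.7,   6.5]), 0.1) z 0.06 mean [0.5143 0.4898 0.0601]
 spacer 226 (array([548. , 322.5]), array([50.4, 22.2]), 4.4) z 0.0595 mean [0.547  0.3214 0.0593]
 spacer 205 (array([540.3, 209.1]), array([49.5, 22.1]), -14.3) z 0.0596 mean [0.5397 0.2076 0.0593]
 spacer 218 (array([426.3, 331.3]), array([47.1, 22.7]), 6.5) z 0.0591 mean [0.4263 0.3303 0.0589]
 spacer 171 (array([415.2, 221.8]), array([48.3, 21.1]), -27.4) z 0.0591 mean [0.4158 0.2202 0.059 ]
  jaw 221 (array([543.9,  35.2]), array([40.6, 27.5]), 11.4) z 0.0799 mean [0.5436 0.0348 0.0796]
  blue 157 (array([ 590.6, -234.7]), array([79.9, 11.8]), 9.8) z 0.042 mean [ 0.5889 -0.2355  0.0418]
  blue 242 (array([536.5,  77.7]), array([69.8, 25.9]), 9.8) z 0.
[... 1191 characters left out ...]
[ 624.7, -224.5]), array([13.3,  7.6]), 79.0) z 0.04 mean [ 0.6237 -0.2245  0.0397]
  blue 14 (array([ 563.8, -235.7]), array([14.8, 10.4]), -27.4) z 0.0402 mean [ 0.5621 -0.2357  0.04  ]
  blue 195 (array([537.8,  81.6]), array([69.2, 27.4]), 10.8) z 0.0443 mean [0.5364 0.0849 0.0437]
  stone 758 (array([ 584.4, -143.6]), array([197. ,  62.8]), -81.2) z 0.0451 mean [ 0.5757 -0.1366  0.0451]
  stone 26 (array([561.9,  80.8]), array([15.7, 12.7]), -71.5) z 0.0476 mean [0.5613 0.0816 0.0474]
  stone 25 (array([519.1,  72.8]), array([19.2, 12.3]), -68.9) z 0.0475 mean [0.5187 0.0733 0.0476]
  base 1642 (array([562.2, -56.5]), array([376. ,  93.9]), -80.2) z 0.0193 mean [ 0.5511 -0.0172  0.0193]
```

>>> carry_out:
  series:
    - {"fingers": -1, "az": -0.0558}
    - {"fingers": -1, "az": -0.0558}
    - {"fingers": -1, "az": -0.0558}
    - {"fingers": -1, "az": -0.0558}
    - {"fingers": -1, "az": -0.0558}
    - {"fingers": -1, "x": 0.0976, "y": 0.0083}
    - {"fingers": -1, "x": 0.0976, "y": 0.0083}
    - {"fingers": -1, "x": 0.0976, "y": 0.0083}
    - {"fingers": -1, "x": 0.0976, "y": 0.0083}
    - {"fingers": -1, "x": 0.0976, "y": 0.0083}

```text
schema error: expected keys fingers, x, y, z, ax, ay, az
```

>>> carry_out:
  series:
    - {"fingers": -1, "x": 0.0976, "y": 0.0083}
    - {"fingers": -1, "x": 0.0976, "y": 0.0083}
    - {"fingers": -1, "x": 0.0976, "y": 0.0083}
    - {"fingers": -1, "x": 0.0976, "y": 0.0083}
    - {"fingers": -1, "x": 0.0976, "y": 0.0083}
    - {"fingers": -1, "x": 0.0976, "y": 0.0083}
    - {"fingers": -1, "x": 0.0976, "y": 0.0083}
    - {"fingers": -1, "x": 0.0976, "y": 0.0083}
    - {"fingers": -1, "x": 0.0976, "y": 0.0083}
    - {"fingers": -1}

```text
schema error: expected keys fingers, x, y, z, ax, ay, az
```

All keys are required.

>>> carry_out:
  series:
    - {"fingers": -1, "x": 0, "y": 0, "z": 0, "ax": 0, "ay": 0, "az": -0.0558}
    - {"fingers": -1, "x": 0, "y": 0, "z": 0, "ax": 0, "ay": 0, "az": -0.0558}
    - {"fingers": -1, "x": 0, "y": 0, "z": 0, "ax": 0, "ay": 0, "az": -0.0558}
    - {"fingers": -1, "x": 0, "y": 0, "z": 0, "ax": 0, "ay": 0, "az": -0.0558}
    - {"fingers": -1, "x": 0, "y": 0, "z": 0, "ax": 0, "ay": 0, "az": -0.0558}
    - {"fingers": -1, "x": 0.0976, "y": 0.0083, "z": 0, "ax": 0, "ay": 0, "az": 0}
    - {"fingers": -1, "x": 0.0976, "y": 0.0083, "z": 0, "ax": 0, "ay": 0, "az": 0}
    - {"fingers": -1, "x": 0.0976, "y": 0.0083, "z": 0, "ax": 0, "ay": 0, "az": 0}
    - {"fingers": -1, "x": 0.0976, "y": 0.0083, "z": 0, "ax": 0, "ay": 0, "az": 0}
    - {"fingers": -1, "x": 0.0976, "y": 0.0083, "z": 0, "ax": 0, "ay": 0, "az": 0}

```text
clock: 1.35
eef_pos: [0.3646, -0.2857, 0.231]
tcp_rot: [-180.0, -0.0, 75.5]
contact_force: [1.5, -0.2, 0.8]
opening: 0.0855
grasp_force: 0.0
```

>>> carry_out:
  series:
    - {"fingers": -1, "x": 0.0976, "y": 0.0083, "z": 0, "ax": 0, "ay": 0, "az": 0}
    - {"fingers": -1, "x": 0.0976, "y": 0.0083, "z": 0, "ax": 0, "ay": 0, "az": 0}
    - {"fingers": -1, "x": 0.0976, "y": 0.0083, "z": 0, "ax": 0, "ay": 0, "az": 0}
    - {"fingers": -1, "x": 0.0976, "y": 0.0083, "z": 0, "ax": 0, "ay": 0, "az": 0}
    - {"fingers": -1, "x": 0.0976, "y": 0.0083, "z": 0, "ax": 0, "ay": 0, "az": 0}
    - {"fingers": -1, "x": 0.0976, "y": 0.0083, "z": 0, "ax": 0, "ay": 0, "az": 0}
    - {"fingers": -1, "x": 0.0976, "y": 0.0083, "z": 0, "ax": 0, "ay": 0, "az": 0}
    - {"fingers": -1, "x": 0.0976, "y": 0.0083, "z": 0, "ax": 0, "ay": 0, "az": 0}
    - {"fingers": -1, "x": 0.0976, "y": 0.0083, "z": 0, "ax": 0, "ay": 0, "az": 0}
    - {"fingers": -1, "x": 0, "y": 0, "z": 0, "ax": 0, "ay": 0, "az": 0}

```text
clock: 2.6
eef_pos: [0.5394, 0.215, 0.2301]
tcp_rot: [-179.9, -0.0, 75.8]
contact_force: [0.4, -0.1, 0.2]
opening: 0.0855
grasp_force: 0.0
```

```bash
cat >> h.py <<'E'
from scipy.spatial.transform import Rotation as Ro
def wrist():
    s=bot.read_state(); d=cams.get_image("wrist"); M=np.array(d["hand_eye"])
    Rt=Ro.from_euler("xyz",s["tcp_rot"],degrees=True).as_matrix()
    R=Rt@M[:3,:3]; t=Rt@M[:3,3]+s["eef_pos"]
    d["R"]=R.T; d["t"]=-R.T@t; X,ok=cloud(d); return s,d,X,ok
def spacers(X,d,ok,zlo=.055,zhi=.065):
    v=d["image"].max(-1); m=ok&(X[...,2]>zlo)&(X[...,2]<zhi)&(v<130)&(X[...,0]>.3)&(X[...,0]<.65)
    for b in blobs(m,300): P=X[b]; print("spacer",len(P),rect(P),P[:,2].mean().round(4))
E
python3 - <<'E'
from h import *
s,d,X,ok=wrist(); print(s["eef_pos"],s["tcp_rot"],s["contact_force"],d["hand_eye"])
cv2.imwrite("pics/w1.png",d["image"][:,:,::-1]); spacers(X,d,ok)
E
```

```text
[0.53937958 0.21497965 0.2300911 ] [-1.79903389e+02 -3.93709431e-03  7.57981197e+01] [ 0.38243349 -0.11642616  0.17713874] [[-1.03053982e-04 -9.58541183e-01 -2.84954014e-01  7.29401730e-02]
 [ 9.99999854e-01 -2.49792109e-04  4.78610756e-04  3.81975056e-04]
 [-5.29947384e-04 -2.84953923e-01  9.58541069e-01 -1.42794207e-01]
 [ 0.00000000e+00  0.00000000e+00  0.00000000e+00  1.00000000e+00]]
spacer 1955 (array([551.9, 324.7]), array([51.2, 23.6]), 4.8) 0.0601
spacer 1900 (array([429.1, 333.8]), array([51.1, 23.6]), 5.7) 0.0599
spacer 1458 (array([543.6, 212. ]), array([51.3, 22.8]), -14.2) 0.0601
spacer 1428 (array([418. , 225.4]), array([51.5, 23.3]), -27.8) 0.06
```

View pics/w1.png

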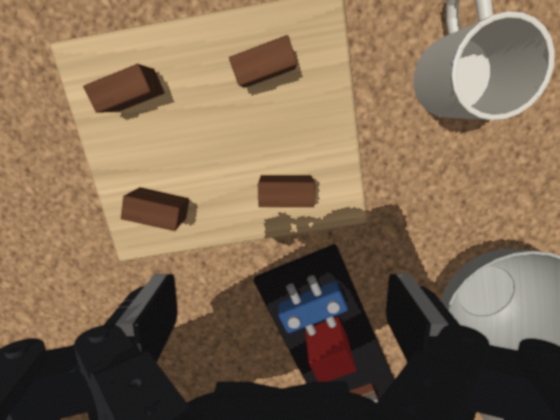

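The wrist view shows the target spacer at pixel (287,191). It measures (543.6, 212.0) mm at -14.2°, and the size and height match. I'll grasp it.

>>> carry_out:
  series:
    - {"fingers": -1, "x": -0.0032, "y": 0.008, "z": 0.08, "ax": 0, "ay": 0, "az": 0}
    - {"fingers": -1, "x": 0, "y": 0, "z": 0.08, "ax": 0, "ay": 0, "az": 0}
    - {"fingers": -1, "x": 0, "y": 0, "z": 0.08, "ax": 0, "ay": 0, "az": 0}
    - {"fingers": -1, "x": 0, "y": 0, "z": 0.06, "ax": 0, "ay": 0, "az": 0}
    - {"fingers": -1, "x": 0, "y": 0, "z": 0.03, "ax": 0, "ay": 0, "az": 0}
    - {"fingers": -1, "x": 0, "y": 0, "z": 0.01, "ax": 0, "ay": 0, "az": 0}
    - {"fingers": 1, "x": 0, "y": 0, "z": 0, "ax": 0, "ay": 0, "az": 0}
    - {"fingers": 1, "x": 0, "y": 0, "z": 0, "ax": 0, "ay": 0, "az": 0}
    - {"fingers": 1, "x": 0, "y": 0, "z": 0, "ax": 0, "ay": 0, "az": 0}
    - {"fingers": 1, "x": 0, "y": 0, "z": 0, "ax": 0, "ay": 0, "az": 0}
  grip_force: 40

```text
clock: 3.9
eef_pos: [0.5452, 0.2088, 0.0292]
tcp_rot: [179.8, -0.1, 75.5]
contact_force: [0.4, -1.0, 6.9]
opening: 0.0513
grasp_force: 43.0
```

>>> carry_out:
  series:
    - {"fingers": 1, "x": 0, "y": 0, "z": -0.06, "ax": 0, "ay": 0, "az": 0}
    - {"fingers": 1, "x": 0, "y": 0, "z": -0.06, "ax": 0, "ay": 0, "az": 0}
    - {"fingers": 1, "x": 0, "y": 0, "z": -0.06, "ax": 0, "ay": 0, "az": -0.0452}
    - {"fingers": 1, "x": 0, "y": 0, "z": 0, "ax": 0, "ay": 0, "az": -0.0452}
    - {"fingers": 1, "x": 0, "y": 0, "z": 0, "ax": 0, "ay": 0, "az": -0.0452}
    - {"fingers": 1, "x": -0.0813, "y": -0.0091, "z": 0, "ax": 0, "ay": 0, "az": 0}
    - {"fingers": 1, "x": -0.0813, "y": -0.0091, "z": 0, "ax": 0, "ay": 0, "az": 0}
    - {"fingers": 1, "x": -0.0813, "y": -0.0091, "z": 0, "ax": 0, "ay": 0, "az": 0}
    - {"fingers": 1, "x": -0.0813, "y": -0.0091, "z": 0, "ax": 0, "ay": 0, "az": 0}
    - {"fingers": 1, "x": -0.0813, "y": -0.0091, "z": 0, "ax": 0, "ay": 0, "az": 0}

```text
clock: 5.15
eef_pos: [0.5589, -0.038, 0.1357]
tcp_rot: [180.0, 0.0, 100.0]
contact_force: [0.7, 0.2, 0.4]
opening: 0.0511
grasp_force: 42.2
```

Run:
```python
from h import *
s,d,X,ok=wrist(); print(s["eef_pos"],s["tcp_rot"],s["contact_force"],s["opening"])
im=d["image"]; cv2.imwrite("pics/w2.png",im[:,:,::-1])
hsv=cv2.cvtColor(im,cv2.COLOR_RGB2HSV); h,sa,v=[hsv[...,i].astype(int) for i in range(3)]; z=X[...,2]
for nm,m in dict(jaw=((h<8)|(h>172))&(sa>170)&(v>60)&(z>.074)&(z<.086),block=(h>100)&(h<125)&(sa>120)&(z>.040)&(z<.050)).items():
    for b in blobs(m&ok,100): print(nm,b.sum(),rect(X[b]),X[b].mean(0).round(4))
```

```text
[ 0.55888113 -0.03800186  0.13566179] [1.79966367e+02 9.99254177e-03 9.99583972e+01] [0.74517127 0.23725589 0.3789294 ] 0.051103614043388534
jaw 137 (array([552.1,  23.7]), array([33.6,  6.6]), 20.9) [0.5533 0.0242 0.0791]
block 4465 (array([538.8,  78.2]), array([68.8, 25.9]), 10.0) [0.5391 0.0776 0.0459]
```

View pics/w2.png

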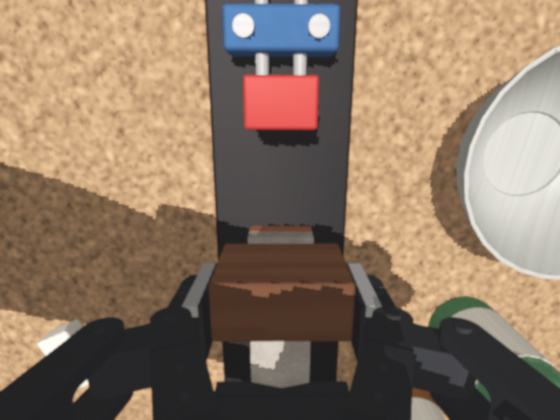

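The wrist view shows the stone's free end, with its top edge near (281,232), the jaw at (281,102) and the block at (281,28). The held spacer is straight in the hand, around (283,290).

```bash
cat >> h.py <<'E'
HX=np.array([np.cos(np.radians(10)),np.sin(np.radians(10))]); HY=np.array([-HX[1],HX[0]])
def hol(P): return np.c_[P[...,:2]@HX*1000,P[...,:2]@HY*1000,P[...,2]*1000]  # mm along holder axes, from the base
E
python3 - <<'E'
from h import *
s,d,X,ok=wrist(); im=d["image"]
for c in(270,283):
  H=hol(X[:,c]); print(c); 
  for r in list(range(66,80,2))+list(range(122,136,2))+list(range(222,250,2))+list(range(270,350,8)): print(r,im[r,c],H[r].round(1))
for r in (100,260,310): 
  print(r)
  for c in ((240,243,246,249,281,312,316,319,322) if r==100 else (208,212,216,220,224,281,340,344,348,352,356)): print(c,im[r,c],hol(X[r,c:c+1])[0].round(1))
print("tcp",hol(s["eef_pos"][None]), "block",hol(np.array([[.5388,.0782,0]])))
E
```

```text
270
66 [246 114 108] [538.4 -47.3  81.5]
68 [249 119 112] [538.4 -48.2  81.4]
70 [249 118 112] [538.4 -49.1  79.8]
72 [249 117 111] [538.4 -50.   79.7]
74 [248 116 110] [538.3 -51.   79.5]
76 [248 115 109] [538.3 -52.   80.5]
78 [248 115 108] [538.4 -53.   81.1]
122 [36 34 35] [536.3 -77.7  21.1]
124 [35 33 34] [536.2 -79.2  19.2]
126 [37 34 35] [536.2 -80.4  21.3]
128 [36 33 34] [536.2 -81.9  19.7]
130 [36 32 33] [536.2 -83.2  20.1]
132 [35 32 34] [536.1 -84.6  19.7]
134 [35 33 35] [536.1 -86.   20.3]
222 [149 100  79] [ 535.7 -148.    31.4]
224 [143 121 108] [ 535.8 -148.2   35.4]
226 [118 112 103] [ 535.9 -148.2   39.8]
228 [106  99  92] [ 536.  -148.1   44.2]
230 [113 106  98] [ 536.1 -149.    46.1]
232 [112 105  98] [ 536.1 -150.3   46.5]
234 [113 107  99] [ 536.1 -151.9   46. ]
236 [114 107  99] [ 536.1 -153.1   46.7]
238 [113 106  99] [ 536.  -154.5   46.9]
240 [115 108 101] [ 536.  -156.    46.9]
242 [113 104  96] [ 536.  -157.5   47. ]
244 [90 71 59] [ 538.9 -126.   129.7]
246 [83 57 43] [ 538.9 -126.2  131.6]
248 [82 58 43] [ 539.  -126.7  132.8]
270 [88 60 44] [ 539.7 -126
[... 2469 characters left out ...]
100  74  54] [ 569.3 -126.7  145.8]
348 [120  94  70] [ 6.003e+02 -1.922e+02  6.000e-01]
352 [124  98  73] [ 603.6 -192.     1.2]
356 [120  95  70] [ 6.073e+02 -1.926e+02 -1.000e-01]
310
208 [35 32 32] [ 518.2 -135.1  168.9]
212 [75 51 38] [ 519.1 -136.8  166.2]
216 [76 52 38] [ 520.5 -136.6  166.4]
220 [77 52 39] [ 521.9 -136.7  166.3]
224 [76 52 38] [ 523.4 -136.4  166.8]
281 [78 53 39] [ 543.8 -136.1  167.5]
340 [78 53 40] [ 564.7 -136.3  167.3]
344 [78 53 40] [ 566.  -136.1  167.6]
348 [79 54 41] [ 567.6 -136.4  167.1]
352 [71 49 37] [ 569.  -136.4  167.1]
356 [32 30 31] [544.  -66.8 278.4]
tcp [[ 543.29181534 -140.16875477  135.88856401]] block [[544.19370482 -16.54967184   0.        ]]
```

>>> carry_out:
  series:
    - {"fingers": 1, "x": 0.0087, "y": 0, "z": 0.05, "ax": 0, "ay": 0, "az": 0}
    - {"fingers": 1, "x": 0, "y": 0, "z": 0.05, "ax": 0, "ay": 0, "az": 0}
    - {"fingers": 1, "x": 0, "y": 0, "z": 0.05, "ax": 0, "ay": 0, "az": 0}
    - {"fingers": 1, "x": 0, "y": 0, "z": 0.02, "ax": 0, "ay": 0, "az": 0}
    - {"fingers": 1, "x": 0, "y": 0, "z": 0.005, "ax": 0, "ay": 0, "az": 0}
    - {"fingers": 1, "x": 0, "y": 0, "z": 0.002, "ax": 0, "ay": 0, "az": 0}
    - {"fingers": 1, "x": 0, "y": 0, "z": 0, "ax": 0, "ay": 0, "az": 0}
    - {"fingers": -1, "x": 0, "y": 0, "z": 0, "ax": 0, "ay": 0, "az": 0}
    - {"fingers": -1, "x": 0, "y": 0, "z": 0, "ax": 0, "ay": 0, "az": 0}
    - {"fingers": -1, "x": 0, "y": 0, "z": 0, "ax": 0, "ay": 0, "az": 0}

```text
clock: 6.5
eef_pos: [0.5582, -0.0315, 0.0293]
tcp_rot: [180.0, 0.0, 99.9]
contact_force: [-0.7, -0.6, 1.3]
opening: 0.0855
grasp_force: 0.0
```

>>> carry_out:
  series:
    - {"fingers": -1, "x": 0, "y": 0, "z": -0.09, "ax": 0, "ay": 0, "az": 0}
    - {"fingers": -1, "x": 0, "y": 0, "z": -0.09, "ax": 0, "ay": 0, "az": 0.0524}
    - {"fingers": -1, "x": 0, "y": 0, "z": -0.05, "ax": 0, "ay": 0, "az": 0.0524}
    - {"fingers": -1, "x": 0, "y": 0, "z": 0, "ax": 0, "ay": 0, "az": 0.0524}
    - {"fingers": -1, "x": 0, "y": 0, "z": 0, "ax": 0, "ay": 0, "az": 0.0524}
    - {"fingers": -1, "x": 0.0539, "y": -0.0813, "z": 0, "ax": 0, "ay": 0, "az": 0}
    - {"fingers": -1, "x": 0.0539, "y": -0.0813, "z": 0, "ax": 0, "ay": 0, "az": 0}
    - {"fingers": -1, "x": 0.0539, "y": -0.0813, "z": 0, "ax": 0, "ay": 0, "az": 0}
    - {"fingers": -1, "x": 0.0539, "y": -0.0813, "z": 0, "ax": 0, "ay": 0, "az": 0}
    - {"fingers": -1, "x": 0.0539, "y": -0.0813, "z": 0, "ax": 0, "ay": 0, "az": 0}

```text
clock: 7.75
eef_pos: [0.4166, 0.2268, 0.1674]
tcp_rot: [180.0, -0.0, 62.2]
contact_force: [-0.4, 1.3, 0.1]
opening: 0.0854
grasp_force: 0.0
```

Run:
```python
from h import *
s,d,X,ok=wrist(); print(s["clock"],s["eef_pos"],s["tcp_rot"],s["contact_force"],s["opening"])
spacers(X,d,ok)
d=cams.get_image("top"); im=d["image"]; cv2.imwrite("pics/t2.png",cv2.resize(im[150:310,80:400],None,fx=2.5,fy=2.5,interpolation=2)[:,:,::-1])
X,ok=cloud(d); spacers(X,d,ok)
```

```text
7.75 [0.41664242 0.22676875 0.16740061] [ 1.79967168e+02 -3.98555483e-02  6.21910535e+01] [-0.4037026   1.27404934  0.0622607 ] 0.08543296961142119
spacer 506 (array([534.6, 314.1]), array([27. , 11.8]), -28.3) 0.0597
spacer 3109 (array([428.3, 334.1]), array([51.4, 24.2]), 5.7) 0.0601
spacer 2267 (array([417.4, 225.3]), array([51.4, 24.1]), -27.8) 0.0601
spacer 549 (array([542.3,  48.9]), array([41. , 12.1]), 24.2) 0.0601
```

View pics/t2.png

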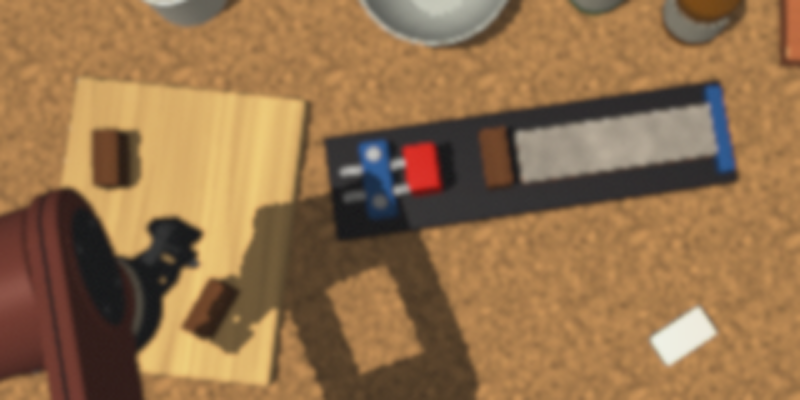

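The first spacer stands square in the gap, at crop (497,155) against the stone at 517. Now I grasp the second.

>>> carry_out:
  series:
    - {"fingers": -1, "x": -0.0017, "y": 0.0023, "z": 0.08, "ax": 0, "ay": 0, "az": 0}
    - {"fingers": -1, "x": 0, "y": 0, "z": 0.08, "ax": 0, "ay": 0, "az": 0}
    - {"fingers": -1, "x": 0, "y": 0, "z": 0.05, "ax": 0, "ay": 0, "az": 0}
    - {"fingers": -1, "x": 0, "y": 0, "z": 0.02, "ax": 0, "ay": 0, "az": 0}
    - {"fingers": -1, "x": 0, "y": 0, "z": 0.001, "ax": 0, "ay": 0, "az": 0}
    - {"fingers": 1, "x": 0, "y": 0, "z": 0, "ax": 0, "ay": 0, "az": 0}
    - {"fingers": 1, "x": 0, "y": 0, "z": 0, "ax": 0, "ay": 0, "az": 0}
    - {"fingers": 1, "x": 0, "y": 0, "z": 0, "ax": 0, "ay": 0, "az": 0}
    - {"fingers": 1, "x": 0, "y": 0, "z": 0, "ax": 0, "ay": 0, "az": 0}
    - {"fingers": 1, "x": 0, "y": 0, "z": 0, "ax": 0, "ay": 0, "az": 0}
  grip_force: 40

```text
clock: 9.1
eef_pos: [0.4198, 0.2242, 0.0301]
tcp_rot: [179.9, -0.1, 62.2]
contact_force: [0.1, 0.2, 7.7]
opening: 0.0514
grasp_force: 42.5
```

>>> carry_out:
  series:
    - {"fingers": 1, "x": 0, "y": 0, "z": -0.09, "ax": 0, "ay": 0, "az": 0}
    - {"fingers": 1, "x": 0, "y": 0, "z": -0.09, "ax": 0, "ay": 0, "az": -0.0524}
    - {"fingers": 1, "x": 0, "y": 0, "z": 0, "ax": 0, "ay": 0, "az": -0.0524}
    - {"fingers": 1, "x": 0, "y": 0, "z": 0, "ax": 0, "ay": 0, "az": -0.0524}
    - {"fingers": 1, "x": 0, "y": 0, "z": 0, "ax": 0, "ay": 0, "az": -0.0524}
    - {"fingers": 1, "x": -0.0844, "y": 0.031, "z": 0, "ax": 0, "ay": 0, "az": 0}
    - {"fingers": 1, "x": -0.0844, "y": 0.031, "z": 0, "ax": 0, "ay": 0, "az": 0}
    - {"fingers": 1, "x": -0.0844, "y": 0.031, "z": 0, "ax": 0, "ay": 0, "az": 0}
    - {"fingers": 1, "x": -0.0844, "y": 0.031, "z": 0, "ax": 0, "ay": 0, "az": 0}
    - {"fingers": 1, "x": -0.0844, "y": 0.031, "z": 0, "ax": 0, "ay": 0, "az": 0}

```text
clock: 10.35
eef_pos: [0.5544, -0.0111, 0.1368]
tcp_rot: [180.0, 0.0, 99.9]
contact_force: [0.9, 0.7, 0.4]
opening: 0.0513
grasp_force: 42.1
```

Run:
```python
from h import *
s,d,X,ok=wrist(); im=d["image"]; print(s["eef_pos"],hol(s["eef_pos"][None])[0].round(1),s["tcp_rot"],s["opening"])
H=hol(X.reshape(-1,3)).reshape(X.shape); br=ok&(im.max(-1)<160)
def st(n,m):
    P=H[m]; print(n,m.sum(),np.percentile(P,[1,50,99],axis=0).round(1).tolist())
r=(H[...,0]>505)&(H[...,0]<585)&ok
held=r&(H[...,1]<-80)&(H[...,1]>-130)&(H[...,2]>110)&(im[...,0].astype(int)-im[...,2]>25)
st("held all",held); top=held&(H[...,2]>np.percentile(H[held][:,2],98)-3); st("held top",top)
st("placed top",r&(H[...,2]>57)&(H[...,2]<63)&(H[...,1]<-100)&(H[...,1]>-160))
st("jaw top",r&(H[...,2]>77)&(H[...,2]<83)&(H[...,1]>-90)&(H[...,1]<-30))
```

```text
[ 0.5544188  -0.01112955  0.13682936] [ 544.1 -107.2  136.8] [1.79963250e+02 2.32925805e-03 9.99414267e+01] 0.05130399956166046
held all 13348 [[519.5, -118.7, 130.1], [544.5, -99.4, 166.5], [569.9, -94.2, 211.9]]
held top 8291 [[519.4, -119.0, 165.7], [544.5, -106.5, 167.0], [570.2, -90.1, 219.3]]
placed top 1221 [[520.2, -124.0, 57.2], [545.8, -118.5, 60.1], [571.4, -113.9, 61.8]]
jaw top 3564 [[524.8, -72.5, 78.1], [544.0, -58.7, 80.1], [563.5, -45.4, 81.7]]
```

Run:
```python
from h import *
s,d,X,ok=wrist(); im=d["image"]
c=283
H=hol(X[:,c])
for r in range(120,250,3): print(r,im[r,c],H[r].round(1))
cv2.imwrite("pics/w3.png",im[:,:,::-1])
```

```text
120 [239 101  96] [548.  -47.5  80.3]
123 [240 103  97] [548.  -49.1  80.7]
126 [239 102  96] [548.  -50.7  80.4]
129 [238 100  95] [548.  -52.3  80.4]
132 [238  99  94] [548.  -53.8  80.6]
135 [237  98  92] [548.  -55.4  80.7]
138 [236  97  92] [548.  -57.1  80.6]
141 [236  96  91] [548.  -58.7  80.2]
144 [235  95  90] [548.  -60.3  80.3]
147 [234  93  88] [548.  -62.1  79.4]
150 [233  92  87] [548.  -63.7  79.7]
153 [232  90  85] [548.  -65.3  80.1]
156 [232  89  84] [548.  -67.   80.2]
159 [231  88  83] [548.  -68.6  80.5]
162 [229  85  81] [548.  -70.3  80.2]
165 [202  69  65] [548.  -72.3  78.6]
168 [58 33 34] [548.4 -83.9  19.5]
171 [34 31 32] [548.4 -85.8  21.8]
174 [72 68 68] [548.4 -88.3  20.3]
177 [79 75 75] [548.4 -90.6  19.8]
180 [79 75 75] [548.4 -92.7  20.5]
183 [78 74 74] [548.4 -95.   20.4]
186 [79 75 75] [548.4 -97.2  20.9]
189 [78 74 74] [548.4 -99.8  19.4]
192 [78 74 74] [ 548.4 -102.1   19.4]
195 [78 74 74] [ 548.4 -104.1   20.6]
198 [77 73 74] [ 548.4 -106.5   20.3]
201 [78 74 74] [ 548.4 -108.8   20.2]
204 [77 73 74] [ 548.4 -111.3   20. ]
207 [77 73 72] [ 548.4 -113.5   20.3]
210 [82 57 44] [ 548.3 -114.3   25.7]
213 [86 59 43] [ 548.3 -114.    34.3]
216 [85 58 42] [ 548.2 -114.2   41.2]
219 [85 58 43] [ 548.2 -114.4   47.2]
222 [84 56 41] [ 548.1 -114.6   53.3]
225 [119  81  59] [ 548.1 -114.5   59.7]
228 [139  95  70] [ 548.  -116.8   59.3]
231 [135  91  67] [ 548.  -118.6   59.9]
234 [75 51 39] [ 548.  -120.8   59.6]
237 [74 50 37] [ 548.  -122.7   60.3]
240 [75 52 38] [ 548.  -125.    59.8]
243 [78 53 39] [ 548.  -126.9   60.2]
246 [78 53 40] [ 548.  -129.5   59.1]
249 [79 53 41] [ 547.5 -102.2  130. ]
```

View pics/w3.png

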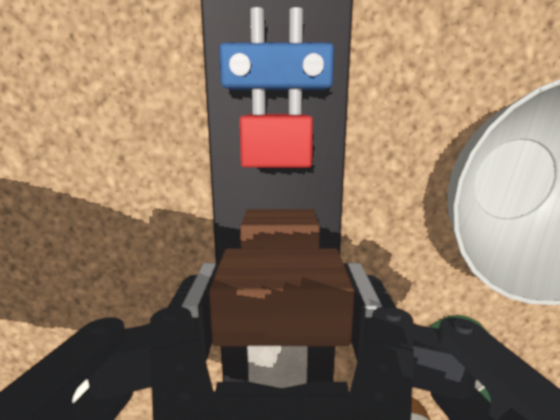

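The wrist view shows the placed spacer's front face near row 210, at Y = -114.3 mm. It sits about 10 mm from the stone, which is harmless. The held spacer has room before the jaw's face at row 165. I'll shift 6 mm toward the jaw and let the arm settle.

>>> carry_out:
  series:
    - {"fingers": 1, "x": 0.01, "y": 0, "z": 0, "ax": 0, "ay": 0, "az": 0}
    - {"fingers": 1, "x": 0, "y": 0, "z": 0, "ax": 0, "ay": 0, "az": 0}
    - {"fingers": 1, "x": 0, "y": 0, "z": 0, "ax": 0, "ay": 0, "az": 0}
    - {"fingers": 1, "x": 0, "y": 0, "z": 0, "ax": 0, "ay": 0, "az": 0}
    - {"fingers": 1, "x": 0, "y": 0, "z": 0, "ax": 0, "ay": 0, "az": 0}
    - {"fingers": 1, "x": 0, "y": 0, "z": 0, "ax": 0, "ay": 0, "az": 0}
    - {"fingers": 1, "x": 0, "y": 0, "z": 0, "ax": 0, "ay": 0, "az": 0}
    - {"fingers": 1, "x": 0, "y": 0, "z": 0, "ax": 0, "ay": 0, "az": 0}
    - {"fingers": 1, "x": 0, "y": 0, "z": 0, "ax": 0, "ay": 0, "az": 0}
    - {"fingers": 1, "x": 0, "y": 0, "z": 0, "ax": 0, "ay": 0, "az": 0}

```text
clock: 11.7
eef_pos: [0.5527, -0.0037, 0.1365]
tcp_rot: [-180.0, 0.0, 99.9]
contact_force: [-0.1, -0.1, -1.1]
opening: 0.0512
grasp_force: 42.1
```

Run:
```python
from h import *
s,d,X,ok=wrist(); im=d["image"]; print(s["eef_pos"],hol(s["eef_pos"][None])[0].round(1),s["tcp_rot"],s["opening"])
for c in (283,):
  H=hol(X[:,c])
  for r in list(range(196,236,3))+list(range(250,345,6)): print(r,im[r,c],H[r].round(1))
```

```text
[ 0.55266354 -0.00369816  0.13649648] [543.6 -99.6 136.5] [-1.79998566e+02  7.25556983e-05  9.99357004e+01] 0.05121712059795169
196 [77 74 74] [545.5 -90.2  20.9]
199 [76 73 74] [545.5 -93.1  18.5]
202 [76 73 73] [545.5 -95.2  19.6]
205 [76 72 73] [545.5 -97.3  20.6]
208 [76 72 73] [ 545.5 -100.    19.4]
211 [76 73 73] [ 545.5 -102.    20.6]
214 [76 73 72] [ 545.5 -104.6   19.7]
217 [77 73 72] [ 545.5 -106.7   20.5]
220 [76 72 72] [ 545.5 -109.1   20.7]
223 [75 72 71] [ 545.5 -111.9   19.4]
226 [76 69 67] [ 545.5 -113.9   20.6]
229 [71 49 38] [ 545.5 -113.9   27.6]
232 [66 45 34] [ 545.4 -114.1   33.7]
235 [66 45 34] [ 545.4 -114.1   40.2]
250 [77 52 40] [545.  -88.4 130.4]
256 [83 56 42] [545.  -88.1 137.7]
262 [85 56 40] [544.9 -88.3 143.5]
268 [79 54 39] [544.9 -88.5 148.9]
274 [82 55 41] [544.9 -88.1 155. ]
280 [82 54 40] [544.8 -88.2 159.8]
286 [80 54 40] [544.8 -87.9 164.9]
292 [70 47 36] [544.8 -89.5 166.3]
298 [70 46 34] [544.8 -91.8 166.5]
304 [69 47 35] [544.8 -94.4 166.2]
310 [72 49 36] [544.8 -96.7 166.5]
316 [72 49 36] [544.8 -99.3 166.2]
322 [75 50 38] [ 544.8 -101.9  166.1]
328 [74 50 37] [ 544.8 -103.4  167.6]
334 [74 51 38] [ 544.8 -106.6  166.5]
340 [70 48 37] [ 544.8 -109.   166.8]
```

>>> carry_out:
  series:
    - {"fingers": 1, "x": 0.003, "y": 0, "z": 0.05, "ax": 0, "ay": 0, "az": 0}
    - {"fingers": 1, "x": 0, "y": 0, "z": 0.05, "ax": 0, "ay": 0, "az": 0}
    - {"fingers": 1, "x": 0, "y": 0, "z": 0.05, "ax": 0, "ay": 0, "az": 0}
    - {"fingers": 1, "x": 0, "y": 0, "z": 0.02, "ax": 0, "ay": 0, "az": 0}
    - {"fingers": 1, "x": 0, "y": 0, "z": 0.005, "ax": 0, "ay": 0, "az": 0}
    - {"fingers": 1, "x": 0, "y": 0, "z": 0.001, "ax": 0, "ay": 0, "az": 0}
    - {"fingers": 1, "x": 0, "y": 0, "z": 0, "ax": 0, "ay": 0, "az": 0}
    - {"fingers": -1, "x": 0, "y": 0, "z": 0, "ax": 0, "ay": 0, "az": 0}
    - {"fingers": -1, "x": 0, "y": 0, "z": 0, "ax": 0, "ay": 0, "az": 0}
    - {"fingers": -1, "x": 0, "y": 0, "z": 0, "ax": 0, "ay": 0, "az": 0}

```text
clock: 13.0
eef_pos: [0.5525, -0.0019, 0.0311]
tcp_rot: [180.0, 0.0, 99.9]
contact_force: [0.3, 0.5, -0.3]
opening: 0.0854
grasp_force: 0.0
```

>>> carry_out:
  series:
    - {"fingers": -1, "x": 0, "y": 0, "z": -0.07, "ax": 0, "ay": 0, "az": 0}
    - {"fingers": -1, "x": 0, "y": 0, "z": -0.08, "ax": 0, "ay": 0, "az": 0}
    - {"fingers": -1, "x": 0.034, "y": 0, "z": 0, "ax": 0, "ay": 0, "az": 0}
    - {"fingers": -1, "x": 0.034, "y": 0, "z": 0, "ax": 0, "ay": 0, "az": 0}
    - {"fingers": -1, "x": 0, "y": 0, "z": 0, "ax": 0, "ay": 0, "az": 0}
    - {"fingers": -1, "x": 0, "y": 0, "z": 0, "ax": 0, "ay": 0, "az": 0}
    - {"fingers": -1, "x": 0, "y": 0, "z": 0, "ax": 0, "ay": 0, "az": 0}
    - {"fingers": -1, "x": 0, "y": 0, "z": 0, "ax": 0, "ay": 0, "az": 0}
    - {"fingers": -1, "x": 0, "y": 0, "z": 0, "ax": 0, "ay": 0, "az": 0}
    - {"fingers": -1, "x": 0, "y": 0, "z": 0, "ax": 0, "ay": 0, "az": 0}

```text
clock: 14.25
eef_pos: [0.5454, 0.0381, 0.1209]
tcp_rot: [180.0, 0.0, 99.9]
contact_force: [-0.1, -0.0, -0.1]
opening: 0.0854
grasp_force: 0.0
```

Run:
```python
from h import *
s,d,X,ok=wrist(); im=d["image"]; print(s["eef_pos"],hol(s["eef_pos"][None])[0].round(1),s["tcp_rot"],s["opening"])
H=hol(X.reshape(-1,3)).reshape(X.shape)
m=ok&(H[...,2]>77)&(H[...,2]<83)&(H[...,0]>500)&(H[...,0]<590)&(im[...,0]>150)&(im[...,1]<140)
print("jaw",m.sum(),np.percentile(H[m],[1,50,99],axis=0).round(1).tolist())
d=cams.get_image("top"); im=d["image"]; X,ok=cloud(d); H=hol(X.reshape(-1,3)).reshape(X.shape)
cv2.imwrite("pics/t3.png",cv2.resize(im[150:310,180:400],None,fx=3,fy=3,interpolation=2)[:,:,::-1])
```

```text
[0.54535714 0.03813274 0.12092913] [543.7 -57.1 120.9] [1.79996838e+02 1.99967626e-03 9.99254297e+01] 0.0854179711573256
jaw 2762 [[524.6, -69.4, 77.8], [541.9, -55.5, 80.2], [563.1, -45.2, 81.6]]
```

View pics/t3.png

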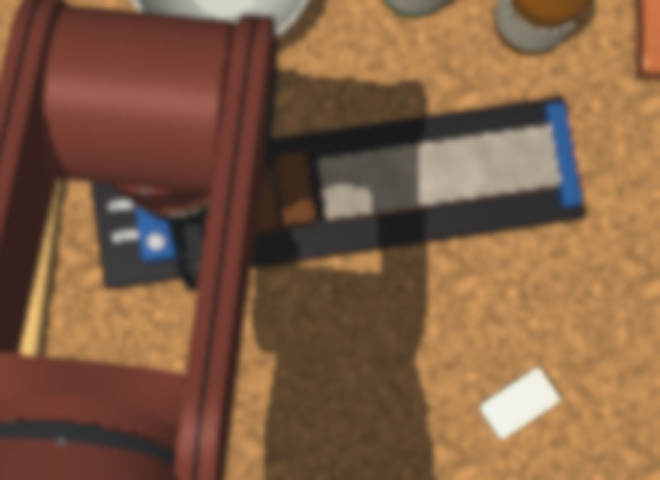

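The crop shows both spacers standing in line, at about (297,188) and (265,195) next to the stone. I'll pinch the jaw.

>>> carry_out:
  series:
    - {"fingers": -1, "x": 0, "y": 0, "z": 0.05, "ax": 0, "ay": 0, "az": 0}
    - {"fingers": -1, "x": 0, "y": 0, "z": 0.05, "ax": 0, "ay": 0, "az": 0}
    - {"fingers": -1, "x": 0, "y": 0, "z": 0.02, "ax": 0, "ay": 0, "az": 0}
    - {"fingers": -1, "x": 0, "y": 0, "z": 0, "ax": 0, "ay": 0, "az": 0}
    - {"fingers": 1, "x": 0, "y": 0, "z": 0, "ax": 0, "ay": 0, "az": 0}
    - {"fingers": 1, "x": 0, "y": 0, "z": 0, "ax": 0, "ay": 0, "az": 0}
    - {"fingers": 1, "x": 0, "y": 0, "z": 0, "ax": 0, "ay": 0, "az": 0}
    - {"fingers": 1, "x": 0, "y": 0, "z": 0, "ax": 0, "ay": 0, "az": 0}
    - {"fingers": 1, "x": 0, "y": 0, "z": 0, "ax": 0, "ay": 0, "az": 0}
    - {"fingers": 1, "x": 0, "y": 0, "z": 0, "ax": 0, "ay": 0, "az": 0}
  grip_force: 100

```text
clock: 15.6
eef_pos: [0.5453, 0.0381, 0.0504]
tcp_rot: [-180.0, 0.0, 99.9]
contact_force: [-6.2, -1.9, 9.1]
opening: 0.0386
grasp_force: 101.1
```

Next I push the jaw 22 mm slowly.

>>> carry_out:
  series:
    - {"fingers": 1, "x": -0.004, "y": 0, "z": 0, "ax": 0, "ay": 0, "az": 0}
    - {"fingers": 1, "x": -0.004, "y": 0, "z": 0, "ax": 0, "ay": 0, "az": 0}
    - {"fingers": 1, "x": -0.004, "y": 0, "z": 0, "ax": 0, "ay": 0, "az": 0}
    - {"fingers": 1, "x": -0.004, "y": 0, "z": 0, "ax": 0, "ay": 0, "az": 0}
    - {"fingers": 1, "x": -0.004, "y": 0, "z": 0, "ax": 0, "ay": 0, "az": 0}
    - {"fingers": 1, "x": -0.004, "y": 0, "z": 0, "ax": 0, "ay": 0, "az": 0}
    - {"fingers": 1, "x": -0.004, "y": 0, "z": 0, "ax": 0, "ay": 0, "az": 0}
    - {"fingers": 1, "x": -0.004, "y": 0, "z": 0, "ax": 0, "ay": 0, "az": 0}
    - {"fingers": 1, "x": -0.004, "y": 0, "z": 0, "ax": 0, "ay": 0, "az": 0}
    - {"fingers": 1, "x": 0, "y": 0, "z": 0, "ax": 0, "ay": 0, "az": 0}

```text
clock: 16.85
eef_pos: [0.5488, 0.0174, 0.0504]
tcp_rot: [-180.0, -0.0, 99.9]
contact_force: [-6.4, 2.3, 10.1]
opening: 0.0386
grasp_force: 101.2
```

>>> carry_out:
  series:
    - {"fingers": 1, "x": -0.002, "y": 0, "z": 0, "ax": 0, "ay": 0, "az": 0}
    - {"fingers": 1, "x": -0.002, "y": 0, "z": 0, "ax": 0, "ay": 0, "az": 0}
    - {"fingers": 1, "x": -0.002, "y": 0, "z": 0, "ax": 0, "ay": 0, "az": 0}
    - {"fingers": 1, "x": -0.002, "y": 0, "z": 0, "ax": 0, "ay": 0, "az": 0}
    - {"fingers": 1, "x": -0.001, "y": 0, "z": 0, "ax": 0, "ay": 0, "az": 0}
    - {"fingers": 1, "x": 0, "y": 0, "z": 0, "ax": 0, "ay": 0, "az": 0}
    - {"fingers": 1, "x": 0, "y": 0, "z": 0, "ax": 0, "ay": 0, "az": 0}
    - {"fingers": 1, "x": 0, "y": 0, "z": 0, "ax": 0, "ay": 0, "az": 0}
    - {"fingers": 1, "x": 0, "y": 0, "z": 0, "ax": 0, "ay": 0, "az": 0}
    - {"fingers": 1, "x": 0, "y": 0, "z": 0, "ax": 0, "ay": 0, "az": 0}

```text
clock: 18.1
eef_pos: [0.5497, 0.0123, 0.0504]
tcp_rot: [-180.0, -0.1, 99.9]
contact_force: [-6.6, 3.6, 9.3]
opening: 0.0388
grasp_force: 101.2
```

>>> carry_out:
  series:
    - {"fingers": 1, "x": -0.001, "y": 0, "z": 0, "ax": 0, "ay": 0, "az": 0}
    - {"fingers": 1, "x": -0.001, "y": 0, "z": 0, "ax": 0, "ay": 0, "az": 0}
    - {"fingers": 1, "x": -0.001, "y": 0, "z": 0, "ax": 0, "ay": 0, "az": 0}
    - {"fingers": 1, "x": 0, "y": 0, "z": 0, "ax": 0, "ay": 0, "az": 0}
    - {"fingers": 1, "x": 0, "y": 0, "z": 0, "ax": 0, "ay": 0, "az": 0}
    - {"fingers": 1, "x": 0, "y": 0, "z": 0, "ax": 0, "ay": 0, "az": 0}
    - {"fingers": 1, "x": 0, "y": 0, "z": 0, "ax": 0, "ay": 0, "az": 0}
    - {"fingers": 1, "x": 0, "y": 0, "z": 0, "ax": 0, "ay": 0, "az": 0}
    - {"fingers": 1, "x": 0, "y": 0, "z": 0, "ax": 0, "ay": 0, "az": 0}
    - {"fingers": 1, "x": 0, "y": 0, "z": 0, "ax": 0, "ay": 0, "az": 0}

```text
clock: 19.35
eef_pos: [0.5498, 0.0117, 0.0504]
tcp_rot: [-180.0, -0.2, 99.9]
contact_force: [-8.9, 7.5, 11.7]
opening: 0.0386
grasp_force: 101.4
```

>>> carry_out:
  series:
    - {"fingers": 1, "x": -0.001, "y": 0, "z": 0, "ax": 0, "ay": 0, "az": 0}
    - {"fingers": 1, "x": -0.001, "y": 0, "z": 0, "ax": 0, "ay": 0, "az": 0}
    - {"fingers": 1, "x": -0.001, "y": 0, "z": 0, "ax": 0, "ay": 0, "az": 0}
    - {"fingers": 1, "x": -0.001, "y": 0, "z": 0, "ax": 0, "ay": 0, "az": 0}
    - {"fingers": 1, "x": -0.001, "y": 0, "z": 0, "ax": 0, "ay": 0, "az": 0}
    - {"fingers": 1, "x": 0, "y": 0, "z": 0, "ax": 0, "ay": 0, "az": 0}
    - {"fingers": 1, "x": 0, "y": 0, "z": 0, "ax": 0, "ay": 0, "az": 0}
    - {"fingers": 1, "x": 0, "y": 0, "z": 0, "ax": 0, "ay": 0, "az": 0}
    - {"fingers": 1, "x": 0, "y": 0, "z": 0, "ax": 0, "ay": 0, "az": 0}
    - {"fingers": 1, "x": 0, "y": 0, "z": 0, "ax": 0, "ay": 0, "az": 0}

```text
clock: 20.6
eef_pos: [0.5498, 0.0117, 0.0504]
tcp_rot: [-180.0, -0.4, 100.0]
contact_force: [-10.1, 19.1, 14.0]
opening: 0.0387
grasp_force: 101.9
```

Run:
```python
from h import *
s,d,X,ok=wrist(); print(s["eef_pos"],s["contact_force"],s["torque"])
d=cams.get_image("side"); cv2.imwrite("pics/s2.png",cv2.resize(d["image"][140:270,220:380],None,fx=4,fy=4,interpolation=2)[:,:,::-1])
```

```text
[0.54977238 0.0116812  0.05038974] [-10.07194724  19.06845022  14.04615028] [ 2.6228207   0.99510672 -0.04985059]
```

View pics/s2.png

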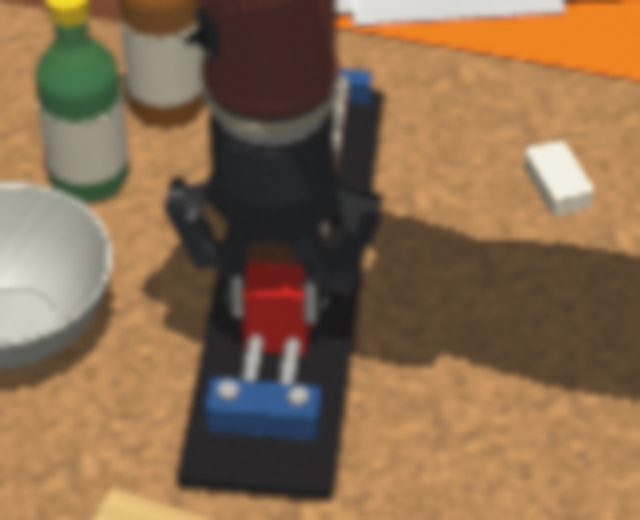

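The jaw at crop (275,305) is pinched and hasn't moved since 26.8 mm, while the force has risen to about 20 N. That is well short of its 38 mm end, so the stack is clamped. I'll add a little more push.

>>> carry_out:
  series:
    - {"fingers": 1, "x": -0.001, "y": 0, "z": 0, "ax": 0, "ay": 0, "az": 0}
    - {"fingers": 1, "x": -0.001, "y": 0, "z": 0, "ax": 0, "ay": 0, "az": 0}
    - {"fingers": 1, "x": -0.001, "y": 0, "z": 0, "ax": 0, "ay": 0, "az": 0}
    - {"fingers": 1, "x": -0.001, "y": 0, "z": 0, "ax": 0, "ay": 0, "az": 0}
    - {"fingers": 1, "x": 0, "y": 0, "z": 0, "ax": 0, "ay": 0, "az": 0}
    - {"fingers": 1, "x": 0, "y": 0, "z": 0, "ax": 0, "ay": 0, "az": 0}
    - {"fingers": 1, "x": 0, "y": 0, "z": 0, "ax": 0, "ay": 0, "az": 0}
    - {"fingers": 1, "x": 0, "y": 0, "z": 0, "ax": 0, "ay": 0, "az": 0}
    - {"fingers": 1, "x": 0, "y": 0, "z": 0, "ax": 0, "ay": 0, "az": 0}
    - {"fingers": 1, "x": 0, "y": 0, "z": 0, "ax": 0, "ay": 0, "az": 0}

```text
clock: 21.95
eef_pos: [0.5498, 0.0116, 0.0504]
tcp_rot: [-179.9, -0.6, 100.0]
contact_force: [-10.9, 28.5, 16.1]
opening: 0.0385
grasp_force: 102.2
```

```bash
python3 -c "
from station import bot
print(bot.job_done())"
```

```text
the job is handed in; nothing more can be done
None
```

I handed the job in with two spacers in line and the jaw still held against the stack at about 28 N, stopped at 27 mm of its 38 mm travel; no verdict came back.

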